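Find the tired guitar rest and push its tag down

TASK

One of the three sprung guitar rests on the bench has a tired spring: with closed fingertips, press their round pads well down one after the other, from the robot's left to its right, to feel which is the softest. Then push the tag of the softest rest right down to its stop and leave the other two tags up. Only touch and press: lift nothing, leave the spring units in their sockets and everything else on the bench where it is.

Things in the scene. Friction and masses are not known exactly. Their poses are not given: they have to be found in the camera images.
- rest_left: The left one of three outwardly identical guitar rests that stand side by side, as seen from the robot: a wooden block 124 x 64 x 22 mm screwed to the worktop, with a round sprung pad at the end nearer the robot and a tag at the far end. Origin: centre of the block's underside. x runs along the block from pad to tag, y across it, z up. Pad centre at x = -26 mm, tag centre at x = +44 mm, both at y = 0.
- left_pad_top (a point): Centre of the left pad's top when released, 62 mm above the worktop (a fixed point). Black rubber disc 45 mm across on a 48 mm metal cap over a coil spring; goes down up to 15 mm and springs back. The spring unit stands loose in a 6 mm deep socket. The springs look alike; pressed 10 mm they push back with about 3, 7 and 12 N; which is where changes and must be felt.
- left_tag_top (a point): Centre of the top of the left rest's tag: a T-shaped metal tab whose flat head (14 mm along the block, 28 mm across it, 10 mm thick) stands above a slotted metal guide, about 70 mm above the worktop when up and 54 mm when right down. It moves with the tag.
- left_tag (a joint): How far the left rest's tag is pushed down, in m: 0 to 0.002 at the start (up), 0.016 at its stop with the head seated on the guide. It slides with about 3 N of friction and stays where it is left.
- rest_middle: The middle one of three outwardly identical guitar rests that stand side by side, as seen from the robot: a wooden block 124 x 64 x 22 mm screwed to the worktop, with a round sprung pad at the end nearer the robot and a tag at the far end. Origin: centre of the block's underside. x runs along the block from pad to tag, y across it, z up. Pad centre at x = -26 mm, tag centre at x = +44 mm, both at y = 0.
- middle_pad_top (a point): Centre of the middle pad's top when released, 62 mm above the worktop (a fixed point). Black rubber disc 45 mm across on a 48 mm metal cap over a coil spring; goes down up to 15 mm and springs back. The spring unit stands loose in a 6 mm deep socket. The springs look alike; pressed 10 mm they push back with about 3, 7 and 12 N; which is where changes and must be felt.
- middle_tag_top (a point): Centre of the top of the middle rest's tag: a T-shaped metal tab whose flat head (14 mm along the block, 28 mm across it, 10 mm thick) stands above a slotted metal guide, about 70 mm above the worktop when up and 54 mm when right down. It moves with the tag.
- middle_tag (a joint): How far the middle rest's tag is pushed down, in m: 0 to 0.002 at the start (up), 0.016 at its stop with the head seated on the guide. It slides with about 3 N of friction and stays where it is left.
- rest_right: The right one of three outwardly identical guitar rests that stand side by side, as seen from the robot: a wooden block 124 x 64 x 22 mm screwed to the worktop, with a round sprung pad at the end nearer the robot and a tag at the far end. Origin: centre of the block's underside. x runs along the block from pad to tag, y across it, z up. Pad centre at x = -26 mm, tag centre at x = +44 mm, both at y = 0.
- right_pad_top (a point): Centre of the right pad's top when released, 62 mm above the worktop (a fixed point). Black rubber disc 45 mm across on a 48 mm metal cap over a coil spring; goes down up to 15 mm and springs back. The spring unit stands loose in a 6 mm deep socket. The springs look alike; pressed 10 mm they push back with about 3, 7 and 12 N; which is where changes and must be felt.
- right_tag_top (a point): Centre of the top of the right rest's tag: a T-shaped metal tab whose flat head (14 mm along the block, 28 mm across it, 10 mm thick) stands above a slotted metal guide, about 70 mm above the worktop when up and 54 mm when right down. It moves with the tag.
- right_tag (a joint): How far the right rest's tag is pushed down, in m: 0 to 0.002 at the start (up), 0.016 at its stop with the head seated on the guide. It slides with about 3 N of friction and stays where it is left.
- machine_head_3: Bystander, loose: a small bright guitar machine head, 48 x 31 x 33 mm, behind the rests. Origin at the centre of its underside.
- machine_head_4: Bystander, loose: a small bright guitar machine head, 48 x 31 x 33 mm, behind the rests. Origin at the centre of its underside.
- machine_head_5: Bystander, loose: a small bright guitar machine head, 48 x 31 x 33 mm, behind the rests. Origin at the centre of its underside.
- marker: Bystander, loose: a white marker pen with a red cap, 135 mm long, lying in front of the rests. Origin at the centre of its underside.
- masking_tape: Bystander, loose: a flat-lying roll of masking tape, 104 mm across and 25 mm high, in front of the rests. Origin at the centre of its underside.
- sanding_block: Bystander, loose: a wooden sanding block, 46 x 70 x 24 mm, behind the right-hand rests. Origin at the centre of its underside.

How it is judged:
By the outcome, as a careful person would: the job done as asked, in the order asked, and still so for the second after the job is handed in, with the robot touching nothing.
It also fails if it takes over 54 s, if anything falls off the work surface, if the arm or the gripper's body presses on something with over 40 N, if the wrist force passes 120 N, or if a joint passes its speed limit or range.

ROBOT

A 6-joint arm with a two-finger parallel gripper is mounted at the origin on a cart in front of the work surface, level with it; the furniture and walls round the work are solid. World frame = base frame: x ahead of the robot, y to its left, z up, the work surface at z = 0. Lengths are in m, angles in rad, forces in N, time in s.
With the tool pointing down it reaches from about 0.375 to 0.975 m from the base axis. Payload 3.8 kg.
Tool frame: the origin (TCP) lies at the very end of the fingers, on their centre line; the grasp point (between the pads) lies 19 mm behind it; z points along the fingers, y is the line along which they close (so a half turn about z gives the same grasp; the last joint's range is limited). The gripper opens to 85 mm and grips with 20 to 120 N. Pads are 22 mm wide; open, the fingers measure 114 mm over their backs; the gripper's body (76 mm by 85 mm) begins 54 mm behind the grasp point. The pads swing forward as they close: fully open they stand 13 mm farther back than shut.
Start: joints at [1.234, 0.264, 1.604, -0, 1.274, -0.037], TCP at [0.199, 0.645, 0.231] pointing down, gripper open.
Joint ranges: [-2.63, 2.63], [-0.94, 2.18], [0.31, 2.57], [-1.31, 4.45], [0, 2.66], [-2.55, 2.55]. Speed limits (rad/s): [2.57, 2.57, 3.14, 3.14, 3.14, 3.14].

INTERFACE

Orientations are given as a rotation vector (axis times angle).
In Python, from workcell import read_state, read_camera, calibration, finish_job gives the robot as it stands.
- The arm moves only by the tool step_arm, never from a script. Its argument "commands" is a list of rows, each an object of numbers: "fingers": the gripper's target within -1 to 1 (shut at 1, half-way at 0, fully open at -1); "dx", "dy", "dz": the shift along the tool's x, y, z in m; "roll": the turn about the tool's z in degrees. In form: [{"fingers": .., "dx": .., "dy": .., "dz": .., "roll": ..}, ...]. A call has 1 to 8 rows; each row is the pose to reach, as a shift and turn from the pose commanded when the call began, along the tool's axes at that moment; what a row does not reach only later rows make up. A row lasts 1/8 s, in which the tool goes at most 62.5 mm and 10.7 degrees, less where a joint would pass 70% of its speed; a pose out of reach is approached as far as the arm can. A call with a gripper value outside its range is refused whole. The fingers move at their own pace and stop on an object; "squeeze" is the grip in N (left out, the last holds). Time passes only in rows, so rows that repeat a pose let the fingers close. It gives the time, the measured TCP pose, the force, the opening and the grip force at its end, in the units of the state.
- read_state(): the state, without advancing time (a new reading comes with each control period).
- read_camera(name): name is "scene" or "top" or "wrist"; returns (picture, depth): 420x560x3 uint8, blue, green, red; 420x560 float32, m along the optical axis (not along the pixel's ray), 0 where there is no reading.
- calibration(name): a dict with "intrinsics" (3x3 intrinsics, pixels), "world_to_cam" (4x4, takes a point from world to camera coordinates). Camera axes: x right, y up, looking along -z (the intrinsics and any distortion apply to the point x, -y, -z); pixel columns grow to the right and rows downward; lengths in m; the calibration is good to about 2 mm. The wrist camera is an equidistant fisheye: a pixel r from the principal point sees the ray r / f radians off the axis. A picture is of the moment at which its call begins: read the wrist's pose just before it. calibration takes no time and is no camera call; for the wrist camera it gives the pose at the moment of the call.
- finish_job(): hands the job in; it is judged then, once.
The state is a dict: "time": time; "q": joint angles; "joint_vel": joint speeds; "joint_torque": joint torques, N m; "tool_pos": TCP position; "tcp_rot": TCP orientation; "wrist_force": force on the tool from outside, world axes, zero at the start; "torque": the same for the moment, N m; "width": opening from 0.0 (shut) to 1.0 (fully open); "grip_force": force on a finger pad.
Only numpy, scipy, OpenCV 4.12 (cv2) and the standard library are available. Lean on these libraries where they do the work, as an engineer would, in place of code of your own. Each camera call takes 0.05 s, during which the arm holds its last target. There are 200 camera calls.

## Working session

There is one attempt and no reset: what is moved stays moved. The work goes in short steps, Python scripts to look and compute and a tool call to move; the robot and the scene stay as the last step left them, time stands still between calls to the robot, and variables do not carry over. Pictures are saved under pics/ and viewed, at most 10 in all, crops included, and the job is handed in when it is done.

Besides the shell and the picture viewer there is one more tool, called after "Call:" in YAML: its name, and indented under it one key for each argument. step_arm: Moves the arm, as the interface text tells. Its arguments: {"type":"object","properties":{"commands":{"type":"array","items":{"type":"object","properties":{"fingers":{"type":"number"},"dx":{"type":"number"},"dy":{"type":"number"},"dz":{"type":"number"},"roll":{"type":"number"}}}},"squeeze":{"type":"number"}},"required":["commands"]}

```bash
mkdir -p pics; python3 - <<'E'
from workcell import *
import cv2,numpy as np
s=read_state();print({k:np.round(v,3) for k,v in s.items()})
for n in("top","scene"):
    p,d=read_camera(n);cv2.imwrite(f"pics/{n}1.png",p);np.save(f"{n}_d.npy",d)
    c=calibration(n);print(n,np.round(c["intrinsics"],1),np.round(c["world_to_cam"],3), [k for k in c])
E
```

```text
{'time': np.float64(0.0), 'q': array([ 1.234,  0.265,  1.605,  0.   ,  1.274, -0.037]), 'joint_vel': array([-0.   ,  0.003,  0.002, -0.001, -0.   , -0.   ]), 'joint_torque': array([-1.0000e-03, -5.1512e+01, -3.6731e+01, -0.0000e+00,  1.3000e-02,
       -0.0000e+00]), 'tool_pos': array([0.199, 0.644, 0.23 ]), 'tcp_rot': array([-4.690e-01, -3.106e+00,  3.000e-03]), 'wrist_force': array([0.659, 0.307, 0.003]), 'torque': array([ 0.004, -0.011,  0.04 ]), 'grip_force': np.float64(0.0), 'width': np.float64(1.0)}
top [[525.4   0.  286.1]
 [  0.  525.4 210.1]
 [  0.    0.    1. ]] [[-0.007 -1.     0.023 -0.265]
 [ 0.995 -0.005  0.095 -0.553]
 [-0.095  0.024  0.995 -0.985]
 [ 0.     0.     0.     1.   ]] ['intrinsics', 'world_to_cam']
scene [[419.6   0.  284.2]
 [  0.  419.6 210.2]
 [  0.    0.    1. ]] [[-0.602 -0.799 -0.012  0.158]
 [ 0.521 -0.404  0.752 -0.457]
 [-0.605  0.446  0.659 -0.513]
 [ 0.     0.     0.     1.   ]] ['intrinsics', 'world_to_cam']
```

View pics/top1.png

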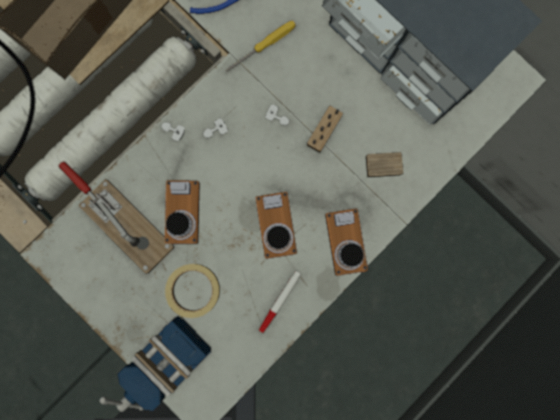

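View pics/scene1.png

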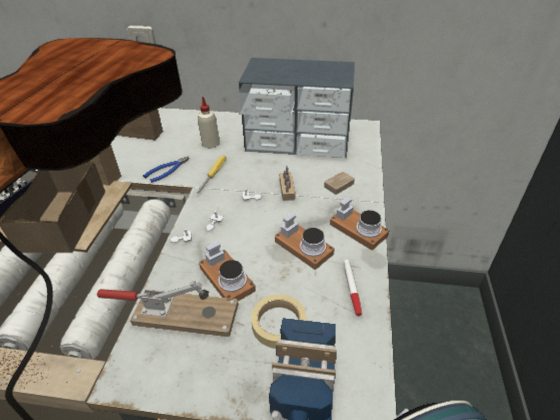

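The top view shows the rests with pads near (180,224), (278,237) and (349,255). Their tags are near (180,186), (271,201) and (344,217), the tape is in front at (192,291), and the arm is out of view. In the scene view the lever clamp is to the left of the left rest, and there are no tall obstacles near the rests.

```bash
cat > h.py <<'E'
import numpy as np,cv2
from workcell import *
def ray(n,u,v,z):
    c=calibration(n);K=c["intrinsics"];T=c["world_to_cam"]
    d=np.array([(u-K[0,2])/K[0,0],-(v-K[1,2])/K[1,1],-1]);R=T[:3,:3]
    o=-R.T@T[:3,3];w=R.T@d;return o+w*(z-o[2])/w[2]
E
python3 - <<'E'
from h import *
p=cv2.imread("pics/top1.png");d=np.load("top_d.npy");g=cv2.cvtColor(p,cv2.COLOR_BGR2GRAY)
c=calibration("top");T=c["world_to_cam"];K=c["intrinsics"]
v,u=np.mgrid[:420,:560];P=np.stack([(u-K[0,2])/K[0,0]*d,-(v-K[1,2])/K[1,1]*d,-d],-1)
W=(P-T[:3,3])@T[:3,:3]
pads=[(180,224),(278,237),(349,255)];tags=[(180,186),(271,201),(344,217)]
for (a,b),(e,f) in zip(pads,tags):
    m=np.zeros_like(g);m[b-20:b+20,a-20:a+20]=(g[b-20:b+20,a-20:a+20]<45)
    k=max(cv2.findContours(m,cv2.RETR_EXTERNAL,cv2.CHAIN_APPROX_NONE)[0],key=cv2.contourArea)
    (x,y),r=cv2.minEnclosingCircle(k);pc=ray("top",x,y,.062)
    w=W[f-14:f+12,e-18:e+18].reshape(-1,3);t=w[(w[:,2]>.062)&(w[:,2]<.08)]
    tm=(t.min(0)+t.max(0))/2
    wp=W[b-20:b+20,a-20:a+20].reshape(-1,3);wp=wp[wp[:,2]>.056]
    print("pad",x,y,r,pc.round(4),"depth",wp.mean(0).round(4),"tag n",len(t),t.mean(0).round(4),tm.round(4),np.ptp(t,axis=0).round(3))
    ax=t.mean(0)[:2]-pc[:2];print("  dist",np.hypot(*ax).round(4),"ang",np.degrees(np.arctan2(ax[1],ax[0])).round(1), "pred tag",(pc[:2]+.07*ax/np.hypot(*ax)).round(4))
E
```

```text
pad 177.0 223.3000030517578 11.049532890319824 [ 0.5244 -0.0654  0.062 ] depth [ 0.5231 -0.0675  0.0662] tag n 106 [ 0.5934 -0.0674  0.0682] [ 0.594  -0.0673  0.0681] [0.014 0.027 0.01 ]
  dist 0.069 ang -1.7 pred tag [ 0.5943 -0.0675]
pad 278.0 236.85714721679688 10.738171577453613 [ 0.4981 -0.2526  0.062 ] depth [ 0.497  -0.2533  0.0663] tag n 116 [ 0.5661 -0.2429  0.07  ] [ 0.5662 -0.2428  0.0683] [0.015 0.028 0.011]
  dist 0.0687 ang 8.2 pred tag [ 0.5674 -0.2427]
pad 351.484375 254.2890625 10.859545707702637 [ 0.4649 -0.389   0.062 ] depth [ 0.4638 -0.3869  0.0785] tag n 115 [ 0.5329 -0.3792  0.0684] [ 0.533 -0.38   0.068] [0.017 0.028 0.01 ]
  dist 0.0687 ang 8.2 pred tag [ 0.5342 -0.3791]
```

```bash
python3 - <<'E'
import cv2
p=cv2.imread("pics/top1.png");cv2.imwrite("pics/c1.png",cv2.resize(p[160:290,150:390],None,fx=3.3,fy=3.3,interpolation=cv2.INTER_CUBIC))
E
```

```text
(no output)
```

View pics/c1.png

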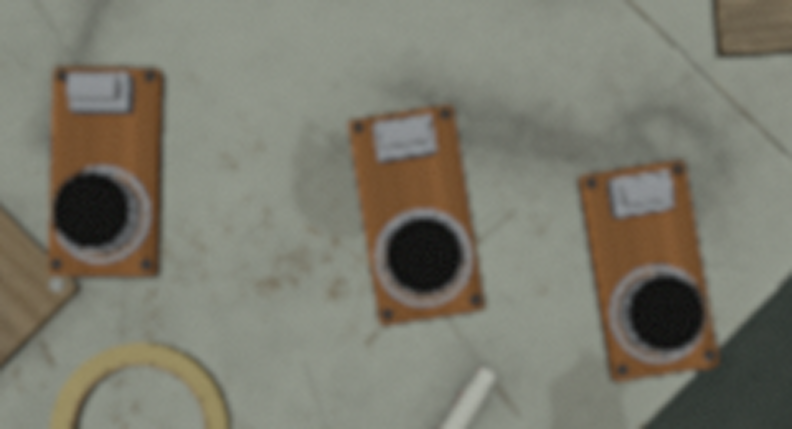

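```bash
cat >> h.py <<'E'
from scipy.spatial.transform import Rotation as Ro
def go(*t):
    s=read_state();R=Ro.from_rotvec(s["tcp_rot"]).as_matrix();p=s["tool_pos"]
    print("t",s["time"],"tcp",p.round(4),"F",s["wrist_force"].round(2),"width",round(float(s["width"]),2),"ytool deg",np.degrees(np.arctan2(R[1,1],R[0,1])).round(1),"tilt",R[:,2].round(4))
    for q in t: print(q,"->",(R.T@(np.array(q)-p)).round(4))
E
python3 - <<'E'
from h import *
d=np.load("scene_d.npy");c=calibration("scene");T=c["world_to_cam"];K=c["intrinsics"]
v,u=np.mgrid[:420,:560];P=np.stack([(u-K[0,2])/K[0,0]*d,-(v-K[1,2])/K[1,1]*d,-d],-1)
W=((P-T[:3,3])@T[:3,:3])[d>0]
b=W[(W[:,2]>.1)&(W[:,0]>.05)&(W[:,0]<.85)&(W[:,1]>-.6)&(W[:,1]<.9)]
H,xe,ye=np.histogram2d(b[:,0],b[:,1],bins=[np.arange(.05,.86,.1),np.arange(-.6,.91,.1)],weights=None)
for i in range(8):
  for j in range(15):
    q=b[(b[:,0]//.1==((xe[i]+.05)//.1))&(abs(b[:,1]-ye[j]-.05)<.05)]
    if len(q)>5: print(xe[i].round(2),ye[j].round(2),len(q),q[:,2].min().round(2),q[:,2].max().round(2))
go((.524,-.066,.20),(.2,.5,.23))
E
```

```text
0.15 -0.2 11 0.1 0.1
0.15 -0.1 78 0.1 0.1
0.15 -0.0 86 0.1 0.13
0.25 -0.2 6 0.1 0.1
0.25 -0.1 190 0.1 0.1
0.35 -0.0 23 0.1 0.11
0.45 -0.0 10 0.1 0.1
0.65 -0.6 1673 0.1 0.22
0.65 -0.5 57 0.1 0.21
0.75 -0.6 304 0.12 0.22
0.75 -0.5 1172 0.1 0.22
0.75 -0.4 205 0.14 0.21
0.75 0.1 48 0.1 0.1
t 0.1 tcp [0.1991 0.6443 0.2301] F [ 0.5  -0.88 -0.5 ] width 1.0 ytool deg 72.8 tilt [-7.0e-04 -1.9e-03 -1.0e+00]
(0.524, -0.066, 0.2) -> [-0.5202 -0.5826  0.0312]
(0.2, 0.5, 0.23) -> [-0.0434 -0.1376  0.0004]
```

Call:
step_arm:
  commands:
    - {"fingers": 1,"dx": -0.04,"dy": -0.045,"dz": 0,"roll": -2}
    - {"fingers": 1,"dx": -0.08,"dy": -0.09,"dz": 0,"roll": -4}
    - {"fingers": 1,"dx": -0.12,"dy": -0.135,"dz": 0,"roll": -6}
    - {"fingers": 1,"dx": -0.16,"dy": -0.18,"dz": 0,"roll": -8}
    - {"fingers": 1,"dx": -0.2,"dy": -0.225,"dz": 0,"roll": -10}
    - {"fingers": 1,"dx": -0.24,"dy": -0.27,"dz": 0,"roll": -12}
    - {"fingers": 1,"dx": -0.28,"dy": -0.315,"dz": 0,"roll": -14}
    - {"fingers": 1,"dx": -0.32,"dy": -0.36,"dz": 0,"roll": -15}

```text
time: 1.1
tool_pos: [0.399, 0.2046, 0.2311]
tcp_rot: [0.058, 3.141, 0.0]
wrist_force: [1.7, 0.3, 0.0]
width: 0.002
grip_force: 0.0
```

```bash
python3 -c "
from h import *
go((.524,-.066,.13))"
```

```text
t 1.1 tcp [0.399  0.2046 0.2311] F [1.73 0.31 0.05] width 0.0 ytool deg 87.9 tilt [ 2.e-04  0.e+00 -1.e+00]
(0.524, -0.066, 0.13) -> [-0.1349 -0.2658  0.1011]
```

Call:
step_arm:
  commands:
    - {"fingers": 1,"dx": -0.027,"dy": -0.053,"dz": 0,"roll": 0}
    - {"fingers": 1,"dx": -0.054,"dy": -0.106,"dz": 0,"roll": 0}
    - {"fingers": 1,"dx": -0.081,"dy": -0.159,"dz": 0.02,"roll": 0}
    - {"fingers": 1,"dx": -0.108,"dy": -0.212,"dz": 0.04,"roll": 0}
    - {"fingers": 1,"dx": -0.135,"dy": -0.265,"dz": 0.06,"roll": 0}
    - {"fingers": 1,"dx": -0.135,"dy": -0.266,"dz": 0.1,"roll": 0}
    - {"fingers": 1,"dx": -0.135,"dy": -0.266,"dz": 0.13,"roll": 0}
    - {"fingers": 1,"dx": -0.135,"dy": -0.266,"dz": 0.13,"roll": 0}

```text
time: 2.1
tool_pos: [0.5204, -0.0643, 0.098]
tcp_rot: [-0.061, -3.134, -0.002]
wrist_force: [0.5, 0.5, 0.1]
width: 0.0
grip_force: 0.0
```

```bash
python3 - <<'E'
from h import *
go((.524,-.066,.065))
for n in ("wrist","top"): cv2.imwrite(f"pics/{n}2.png",read_camera(n)[0])
a=cv2.imread("pics/wrist2.png");b=cv2.imread("pics/top2.png")
cv2.imwrite("pics/c2.png",cv2.resize(np.hstack([a,b]),(800,300)))
E
```

```text
t 2.1 tcp [ 0.5204 -0.0643  0.098 ] F [0.49 0.49 0.09] width 0.0 ytool deg 87.8 tilt [-0.0074  0.0013 -1.    ]
(0.524, -0.066, 0.065) -> [-0.0039 -0.0016  0.033 ]
```

View pics/c2.png

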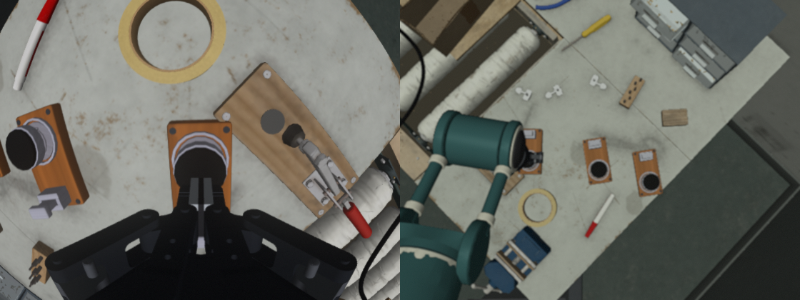

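The wrist view shows the closed tips standing over the left pad, and the top view agrees. I'll press it now.

Call:
step_arm:
  commands:
    - {"fingers": 1,"dx": 0,"dy": 0,"dz": 0.015,"roll": 0}
    - {"fingers": 1,"dx": 0,"dy": 0,"dz": 0.03,"roll": 0}
    - {"fingers": 1,"dx": 0,"dy": 0,"dz": 0.036,"roll": 0}
    - {"fingers": 1,"dx": 0,"dy": 0,"dz": 0.042,"roll": 0}
    - {"fingers": 1,"dx": 0,"dy": 0,"dz": 0.047,"roll": 0}
    - {"fingers": 1,"dx": 0,"dy": 0,"dz": 0.05,"roll": 0}
    - {"fingers": 1,"dx": 0,"dy": 0,"dz": 0.05,"roll": 0}
    - {"fingers": 1,"dx": 0,"dy": 0,"dz": 0.05,"roll": 0}

```text
time: 3.2
tool_pos: [0.5231, -0.0643, 0.0518]
tcp_rot: [-0.06, -3.14, -0.001]
wrist_force: [-4.9, -0.0, 6.4]
width: -0.001
grip_force: 3.4
```

Call:
step_arm:
  commands:
    - {"fingers": 1,"dx": 0,"dy": 0,"dz": 0,"roll": 0}
    - {"fingers": 1,"dx": 0,"dy": 0,"dz": 0,"roll": 0}
    - {"fingers": 1,"dx": 0,"dy": 0,"dz": 0,"roll": 0}

```text
time: 3.58
tool_pos: [0.5231, -0.0643, 0.0519]
tcp_rot: [-0.06, -3.14, -0.0]
wrist_force: [-3.9, 0.7, 6.4]
width: -0.003
grip_force: 3.4
```

```bash
python3 -c "
from h import *
go((.524,-.066,.05),(.524,-.066,.10))"
```

```text
t 3.575 tcp [ 0.5231 -0.0643  0.0519] F [-3.94  0.74  6.43] width -0.0 ytool deg 87.8 tilt [-1.e-03  3.e-04 -1.e+00]
(0.524, -0.066, 0.05) -> [-0.0009 -0.0016  0.0019]
(0.524, -0.066, 0.1) -> [-0.0009 -0.0016 -0.0481]
```

About 6.4 N at 10 mm, so this is probably the middle spring. I'll press a little deeper, then lift off.

Call:
step_arm:
  commands:
    - {"fingers": 1,"dz": 0.0015}
    - {"fingers": 1,"dz": 0.003}
    - {"fingers": 1,"dz": 0.003}
    - {"fingers": 1,"dz": 0.003}

```text
invalid input
```

Call:
step_arm:
  commands:
    - {"fingers": 1,"dz": -0.005}
    - {"fingers": 1,"dz": -0.01}
    - {"fingers": 1,"dz": -0.016}
    - {"fingers": 1,"dz": -0.025}
    - {"fingers": 1,"dz": -0.05}
    - {"fingers": 1,"dz": -0.055}
    - {"fingers": 1,"dz": -0.055}

```text
invalid input
```

```bash
python3 -c "
from h import *
go((.498,-.253,.10))"
```

```text
t 3.575 tcp [ 0.5231 -0.0643  0.0519] F [-3.94  0.74  6.43] width -0.0 ytool deg 87.8 tilt [-1.e-03  3.e-04 -1.e+00]
(0.498, -0.253, 0.1) -> [ 0.018  -0.1895 -0.0482]
```

All fields are required.

Call:
step_arm:
  commands:
    - {"fingers": 1,"dx": 0,"dy": 0,"dz": 0.0015,"roll": 0}
    - {"fingers": 1,"dx": 0,"dy": 0,"dz": 0.003,"roll": 0}
    - {"fingers": 1,"dx": 0,"dy": 0,"dz": 0.003,"roll": 0}
    - {"fingers": 1,"dx": 0,"dy": 0,"dz": 0.003,"roll": 0}

```text
time: 4.08
tool_pos: [0.5232, -0.0643, 0.0491]
tcp_rot: [-0.06, -3.14, -0.0]
wrist_force: [-4.7, 1.8, 8.8]
width: 0.004
grip_force: 4.2
```

Call:
step_arm:
  commands:
    - {"fingers": 1,"dx": 0,"dy": 0,"dz": -0.005,"roll": 0}
    - {"fingers": 1,"dx": 0,"dy": 0,"dz": -0.01,"roll": 0}
    - {"fingers": 1,"dx": 0,"dy": 0,"dz": -0.016,"roll": 0}
    - {"fingers": 1,"dx": 0,"dy": 0,"dz": -0.025,"roll": 0}
    - {"fingers": 1,"dx": 0,"dy": 0,"dz": -0.05,"roll": 0}
    - {"fingers": 1,"dx": 0,"dy": 0,"dz": -0.055,"roll": 0}
    - {"fingers": 1,"dx": 0,"dy": 0,"dz": -0.055,"roll": 0}

```text
time: 4.95
tool_pos: [0.524, -0.0646, 0.1036]
tcp_rot: [0.06, 3.14, -0.0]
wrist_force: [0.4, 0.7, -0.3]
width: -0.001
grip_force: 0.0
```

```bash
python3 -c "
from h import *
go((.498,-.253,.10))"
```

```text
t 4.95 tcp [ 0.524  -0.0646  0.1036] F [ 0.42  0.7  -0.34] width -0.0 ytool deg 87.8 tilt [ 1.3e-03 -3.0e-04 -1.0e+00]
(0.498, -0.253, 0.1) -> [ 0.0188 -0.1892  0.0036]
```

Call:
step_arm:
  commands:
    - {"fingers": 1,"dx": 0.004,"dy": -0.045,"dz": 0,"roll": -2}
    - {"fingers": 1,"dx": 0.009,"dy": -0.095,"dz": 0,"roll": -5}
    - {"fingers": 1,"dx": 0.014,"dy": -0.145,"dz": 0,"roll": -8}
    - {"fingers": 1,"dx": 0.019,"dy": -0.189,"dz": 0,"roll": -10}
    - {"fingers": 1,"dx": 0.019,"dy": -0.189,"dz": 0,"roll": -10}
    - {"fingers": 1,"dx": 0.019,"dy": -0.189,"dz": 0.015,"roll": -10}
    - {"fingers": 1,"dx": 0.019,"dy": -0.189,"dz": 0.03,"roll": -10}
    - {"fingers": 1,"dx": 0.019,"dy": -0.189,"dz": 0.035,"roll": -10}

```text
time: 5.95
tool_pos: [0.496, -0.2506, 0.0658]
tcp_rot: [0.216, -3.131, -0.004]
wrist_force: [-0.0, -0.2, 0.5]
width: 0.001
grip_force: 0.0
```

Call:
step_arm:
  commands:
    - {"fingers": 1,"dx": 0,"dy": 0,"dz": 0.005,"roll": 0}
    - {"fingers": 1,"dx": 0,"dy": 0,"dz": 0.01,"roll": 0}
    - {"fingers": 1,"dx": 0,"dy": 0,"dz": 0.015,"roll": 0}
    - {"fingers": 1,"dx": 0,"dy": 0,"dz": 0.02,"roll": 0}
    - {"fingers": 1,"dx": 0,"dy": 0,"dz": 0.02,"roll": 0}
    - {"fingers": 1,"dx": 0,"dy": 0,"dz": 0.02,"roll": 0}
    - {"fingers": 1,"dx": 0,"dy": 0,"dz": 0.02,"roll": 0}

```text
time: 6.82
tool_pos: [0.4977, -0.2527, 0.0486]
tcp_rot: [-0.214, 3.134, -0.0]
wrist_force: [0.3, 3.6, 4.1]
width: -0.001
grip_force: 2.0
```

```bash
python3 -c "
from h import *
go((.498,-.253,.10))"
```

```text
t 6.825 tcp [ 0.4977 -0.2527  0.0486] F [0.28 3.57 4.05] width -0.0 ytool deg 97.8 tilt [ 6.e-04 -1.e-04 -1.e+00]
(0.498, -0.253, 0.1) -> [-0.0003 -0.0004 -0.0514]
```

Call:
step_arm:
  commands:
    - {"fingers": 1,"dx": 0,"dy": 0,"dz": -0.005,"roll": 0}
    - {"fingers": 1,"dx": 0,"dy": 0,"dz": -0.01,"roll": 0}
    - {"fingers": 1,"dx": 0,"dy": 0,"dz": -0.016,"roll": 0}
    - {"fingers": 1,"dx": 0,"dy": 0,"dz": -0.025,"roll": 0}
    - {"fingers": 1,"dx": 0,"dy": 0,"dz": -0.05,"roll": 0}
    - {"fingers": 1,"dx": 0,"dy": 0,"dz": -0.055,"roll": 0}
    - {"fingers": 1,"dx": 0,"dy": 0,"dz": -0.055,"roll": 0}

```text
time: 7.7
tool_pos: [0.4976, -0.2529, 0.1037]
tcp_rot: [-0.214, 3.133, -0.001]
wrist_force: [0.5, 0.4, 0.3]
width: 0.002
grip_force: 0.0
```

```bash
python3 -c "
from h import *
go((.465,-.388,.10))"
```

```text
t 7.7 tcp [ 0.4976 -0.2529  0.1037] F [0.53 0.45 0.3 ] width 0.0 ytool deg 97.8 tilt [ 8.e-04 -6.e-04 -1.e+00]
(0.465, -0.388, 0.1) -> [ 0.0507 -0.1295  0.0037]
```

Call:
step_arm:
  commands:
    - {"fingers": 1,"dx": 0.017,"dy": -0.043,"dz": 0,"roll": 0}
    - {"fingers": 1,"dx": 0.034,"dy": -0.086,"dz": 0,"roll": 0}
    - {"fingers": 1,"dx": 0.051,"dy": -0.13,"dz": 0,"roll": 0}
    - {"fingers": 1,"dx": 0.051,"dy": -0.13,"dz": 0,"roll": 0}
    - {"fingers": 1,"dx": 0.051,"dy": -0.13,"dz": 0,"roll": 0}
    - {"fingers": 1,"dx": 0.051,"dy": -0.13,"dz": 0.015,"roll": 0}
    - {"fingers": 1,"dx": 0.051,"dy": -0.13,"dz": 0.03,"roll": 0}
    - {"fingers": 1,"dx": 0.051,"dy": -0.13,"dz": 0.035,"roll": 0}

```text
time: 8.7
tool_pos: [0.4635, -0.3865, 0.0658]
tcp_rot: [0.216, -3.131, -0.004]
wrist_force: [-0.1, 0.0, 0.3]
width: -0.001
grip_force: 0.0
```

Call:
step_arm:
  commands:
    - {"fingers": 1,"dx": 0,"dy": 0,"dz": 0.005,"roll": 0}
    - {"fingers": 1,"dx": 0,"dy": 0,"dz": 0.01,"roll": 0}
    - {"fingers": 1,"dx": 0,"dy": 0,"dz": 0.015,"roll": 0}
    - {"fingers": 1,"dx": 0,"dy": 0,"dz": 0.02,"roll": 0}
    - {"fingers": 1,"dx": 0,"dy": 0,"dz": 0.021,"roll": 0}
    - {"fingers": 1,"dx": 0,"dy": 0,"dz": 0.021,"roll": 0}
    - {"fingers": 1,"dx": 0,"dy": 0,"dz": 0.021,"roll": 0}

```text
time: 9.57
tool_pos: [0.4647, -0.3881, 0.0496]
tcp_rot: [-0.214, 3.134, 0.001]
wrist_force: [-5.6, 5.9, 11.8]
width: 0.005
grip_force: 6.8
```

```bash
python3 -c "
from h import *
go((.465,-.388,.05))"
```

```text
t 9.575 tcp [ 0.4647 -0.3881  0.0496] F [-5.56  5.87 11.8 ] width 0.0 ytool deg 97.8 tilt [-0.e+00  6.e-04 -1.e+00]
(0.465, -0.388, 0.05) -> [-0.0003  0.     -0.0004]
```

Forces were about 8.8 N at 13 mm on the left, 4.1 N at 13.4 mm in the middle and 11.8 N at 12.4 mm on the right, so the middle is softest.

Call:
step_arm:
  commands:
    - {"fingers": 1,"dx": 0,"dy": 0,"dz": -0.005,"roll": 0}
    - {"fingers": 1,"dx": 0,"dy": 0,"dz": -0.01,"roll": 0}
    - {"fingers": 1,"dx": 0,"dy": 0,"dz": -0.016,"roll": 0}
    - {"fingers": 1,"dx": 0,"dy": 0,"dz": -0.025,"roll": 0}
    - {"fingers": 1,"dx": 0,"dy": 0,"dz": -0.05,"roll": 0}
    - {"fingers": 1,"dx": 0,"dy": 0,"dz": -0.07,"roll": 0}
    - {"fingers": 1,"dx": 0,"dy": 0,"dz": -0.07,"roll": 0}

```text
time: 10.45
tool_pos: [0.4661, -0.3898, 0.1199]
tcp_rot: [-0.214, 3.131, -0.006]
wrist_force: [0.4, 0.1, 0.2]
width: -0.0
grip_force: 0.0
```

```bash
python3 -c "
from h import *
go((.567,-.243,.12))"
```

```text
t 10.45 tcp [ 0.4661 -0.3898  0.1199] F [0.41 0.1  0.24] width -0.0 ytool deg 97.8 tilt [ 0.0037 -0.0035 -1.    ]
(0.567, -0.243, 0.12) -> [-0.12    0.1317 -0.0003]
```

Call:
step_arm:
  commands:
    - {"fingers": 1,"dx": -0.03,"dy": 0.032,"dz": 0,"roll": 0}
    - {"fingers": 1,"dx": -0.06,"dy": 0.065,"dz": 0,"roll": 0}
    - {"fingers": 1,"dx": -0.09,"dy": 0.097,"dz": 0,"roll": 0}
    - {"fingers": 1,"dx": -0.121,"dy": 0.13,"dz": 0,"roll": 0}
    - {"fingers": 1,"dx": -0.121,"dy": 0.13,"dz": 0.02,"roll": 0}
    - {"fingers": 1,"dx": -0.121,"dy": 0.13,"dz": 0.035,"roll": 0}
    - {"fingers": 1,"dx": -0.121,"dy": 0.13,"dz": 0.035,"roll": 0}
    - {"fingers": 1,"dx": -0.121,"dy": 0.13,"dz": 0.035,"roll": 0}

```text
time: 11.45
tool_pos: [0.5661, -0.244, 0.082]
tcp_rot: [0.212, -3.134, -0.0]
wrist_force: [0.2, 0.3, 0.5]
width: -0.004
grip_force: 0.0
```

```bash
python3 - <<'E'
from h import *
go((.567,-.243,.055))
a=read_camera("wrist")[0];b=read_camera("scene")[0]
cv2.imwrite("pics/c3.png",np.hstack([cv2.resize(a,(400,300)),cv2.resize(b[150:300,200:400],(400,300))]))
E
```

```text
t 11.45 tcp [ 0.5661 -0.244   0.082 ] F [0.18 0.25 0.46] width -0.0 ytool deg 97.7 tilt [-6.e-04  2.e-04 -1.e+00]
(0.567, -0.243, 0.055) -> [-0.0011  0.0009  0.027 ]
```

View pics/c3.png

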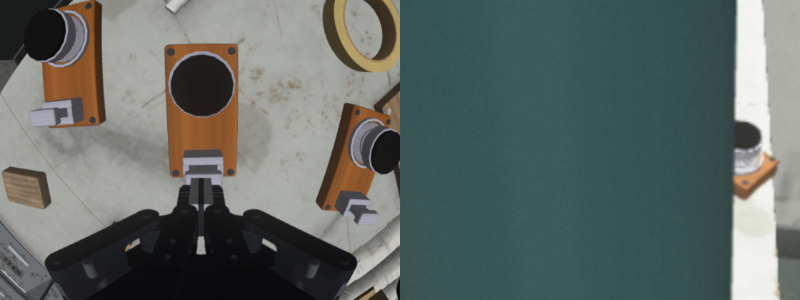

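The wrist view shows the tips centred over the middle tag, and the other two tags are up. I'll press it down.

Call:
step_arm:
  commands:
    - {"fingers": 1,"dx": 0,"dy": 0,"dz": 0.006,"roll": 0}
    - {"fingers": 1,"dx": 0,"dy": 0,"dz": 0.011,"roll": 0}
    - {"fingers": 1,"dx": 0,"dy": 0,"dz": 0.016,"roll": 0}
    - {"fingers": 1,"dx": 0,"dy": 0,"dz": 0.021,"roll": 0}
    - {"fingers": 1,"dx": 0,"dy": 0,"dz": 0.025,"roll": 0}
    - {"fingers": 1,"dx": 0,"dy": 0,"dz": 0.027,"roll": 0}
    - {"fingers": 1,"dx": 0,"dy": 0,"dz": 0.027,"roll": 0}
    - {"fingers": 1,"dx": 0,"dy": 0,"dz": 0.027,"roll": 0}

```text
time: 12.55
tool_pos: [0.5666, -0.2428, 0.0549]
tcp_rot: [0.214, -3.134, -0.001]
wrist_force: [-0.5, -0.2, -0.3]
width: 0.003
grip_force: 0.0
```

Call:
step_arm:
  commands:
    - {"fingers": 1,"dx": 0,"dy": 0,"dz": 0.001,"roll": 0}
    - {"fingers": 1,"dx": 0,"dy": 0,"dz": 0.002,"roll": 0}
    - {"fingers": 1,"dx": 0,"dy": 0,"dz": 0.002,"roll": 0}

```text
time: 12.92
tool_pos: [0.5667, -0.2429, 0.054]
tcp_rot: [0.214, -3.134, -0.0]
wrist_force: [-2.8, 1.8, 6.1]
width: -0.002
grip_force: 2.9
```

Call:
step_arm:
  commands:
    - {"fingers": 1,"dx": 0,"dy": 0,"dz": 0.001,"roll": 0}
    - {"fingers": 1,"dx": 0,"dy": 0,"dz": 0.002,"roll": 0}
    - {"fingers": 1,"dx": 0,"dy": 0,"dz": 0.002,"roll": 0}

```text
time: 13.3
tool_pos: [0.5669, -0.243, 0.0539]
tcp_rot: [0.214, -3.134, -0.0]
wrist_force: [-6.5, 3.8, 15.5]
width: 0.0
grip_force: 7.9
```

It is hard on the stop: 15.5 N with no further travel. I'll lift and back off.

Call:
step_arm:
  commands:
    - {"fingers": 1,"dx": 0,"dy": 0,"dz": -0.005,"roll": 0}
    - {"fingers": 1,"dx": 0,"dy": 0,"dz": -0.02,"roll": 0}
    - {"fingers": 1,"dx": 0,"dy": 0,"dz": -0.06,"roll": 0}
    - {"fingers": 1,"dx": 0,"dy": 0,"dz": -0.11,"roll": 0}
    - {"fingers": 1,"dx": 0.05,"dy": 0.03,"dz": -0.15,"roll": 0}
    - {"fingers": 1,"dx": 0.06,"dy": 0.09,"dz": -0.15,"roll": 0}
    - {"fingers": 1,"dx": 0.07,"dy": 0.15,"dz": -0.15,"roll": 0}
    - {"fingers": 1,"dx": 0.08,"dy": 0.21,"dz": -0.15,"roll": 0}

```text
time: 14.3
tool_pos: [0.4584, -0.0446, 0.2022]
tcp_rot: [-0.212, 3.132, -0.0]
wrist_force: [1.0, 1.1, 0.9]
width: 0.001
grip_force: 0.0
```

Call:
step_arm:
  commands:
    - {"fingers": 1,"dx": 0.0,"dy": 0.06,"dz": 0,"roll": 0}
    - {"fingers": 1,"dx": 0.0,"dy": 0.12,"dz": 0,"roll": 0}
    - {"fingers": 1,"dx": 0.0,"dy": 0.18,"dz": 0,"roll": 0}
    - {"fingers": 1,"dx": 0.0,"dy": 0.24,"dz": 0,"roll": 0}
    - {"fingers": 1,"dx": 0.0,"dy": 0.3,"dz": 0,"roll": 0}
    - {"fingers": 1,"dx": 0.0,"dy": 0.3,"dz": 0,"roll": 0}
    - {"fingers": 1,"dx": 0.0,"dy": 0.3,"dz": 0,"roll": 0}

```text
time: 15.18
tool_pos: [0.4179, 0.2511, 0.2015]
tcp_rot: [-0.216, 3.134, -0.001]
wrist_force: [0.0, -0.7, -0.2]
width: -0.002
grip_force: 0.0
```

```bash
python3 - <<'E'
from h import *
go()
p,d=read_camera("top");cv2.imwrite("pics/top4.png",p)
c=calibration("top");T=c["world_to_cam"];K=c["intrinsics"]
v,u=np.mgrid[:420,:560];P=np.stack([(u-K[0,2])/K[0,0]*d,-(v-K[1,2])/K[1,1]*d,-d],-1)
W=(P-T[:3,3])@T[:3,:3]
for e,f in [(180,186),(271,201),(344,217)]: print(np.median(W[f-2:f+3,e-4:e+5,2]))
cv2.imwrite("pics/c4.png",cv2.resize(read_camera("scene")[0],(560,420)))
E
```

```text
t 15.175 tcp [0.4179 0.2511 0.2015] F [ 0.04 -0.72 -0.16] width -0.0 ytool deg 97.9 tilt [ 1.e-04 -6.e-04 -1.e+00]
0.06914559209074948
0.05418931758110481
0.06863027547901401
```

View pics/top4.png

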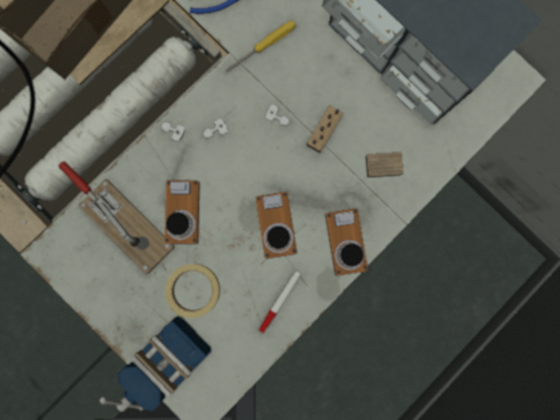

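View pics/c4.png

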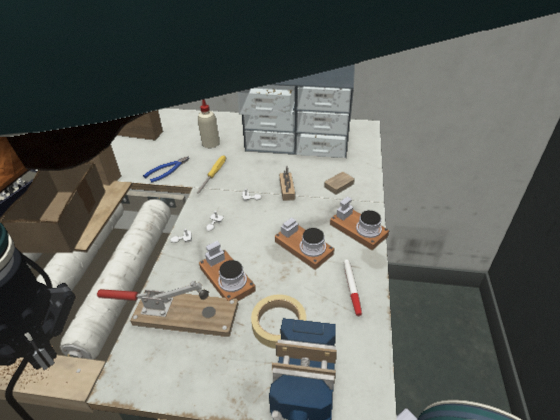

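Both views show the middle tag (271,201) down at 54 mm, the outer tags still up at about 69 mm, and everything else where it was.

```bash
python3 -c "
from workcell import *
print(finish_job())"
```

```text
the job is handed in; nothing more can be done
None
```

I pressed all three pads from left to right; the middle rest is the softest (about 4 N at 13 mm, against 9 N left and 12 N right), so its tag is down on its stop, the other two are still up, and the job is handed in.

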